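# Fit the battery pack in the stall's bulb tester and lock it

## Robot

A 6-joint arm with a two-finger parallel gripper is mounted at the origin on the work surface. World frame = base frame: x ahead of the robot, y to its left, z up, the work surface at z = 0. Lengths are in m, angles in rad, forces in N, time in s.
With the tool pointing down it reaches from about 0.3 to 0.875 m from the base axis. Payload 4.2 kg.
Tool frame: the origin (TCP) lies at the very end of the fingers, on their centre line; the grasp point (between the pads) lies 19 mm behind it; z points along the fingers, y is the direction in which the jaws open and shut (so a half turn about z gives the same grasp; the last joint's range is limited). The gripper opens to 85 mm and grips with 20 to 120 N. Pads are 22 mm wide; open, the fingers measure 114 mm over their backs; the gripper's body (76 mm by 85 mm) begins 54 mm behind the grasp point. The pads swing forward as they close: fully open they stand 13 mm farther back than shut.
Start: joints at [1.132, 0.32, 1.565, -0, 1.257, -0.02], TCP at [0.234, 0.525, 0.231] pointing down, gripper open.
Joint ranges: [-3.11, 3.11], [-0.84, 2.01], [0.21, 2.61], [-1.34, 4.49], [0.05, 2.63], [-2.56, 2.56]. Speed limits (rad/s): [2.57, 2.57, 3.14, 3.14, 3.14, 3.14].

## Interface

Orientations are given as a 3x3 rotation matrix whose columns are the frame's x, y, z axes.
In Python, from cell import ctrl, viewer gives the robot as it stands.
- The arm moves only by the tool carry_out, never from a script. Its argument "increments" is one flat list of numbers, 7 for each row, row after row: the shift along the world's x, y, z in m, then the turn, a rotation vector about the world's x, y, z in rad, then the closure, from 0 (fully open) to 1 (shut). In form: [dx, dy, dz, rx, ry, rz, fingers, dx, dy, dz, rx, ry, rz, fingers, ...]. A call has exactly 5 rows; each row is the pose to reach, as a shift and turn from the pose commanded when the call began; what a row does not reach only later rows make up. A row lasts 1/10 s, in which the tool goes at most 50 mm and 8.59 degrees, less where a joint would pass 70% of its speed; a pose out of reach is approached as far as the arm can. A call with a gripper value outside its range is refused whole. The fingers move at their own pace and stop on an object; "grip_force" is the grip in N (left out, the last holds). Time passes only in rows, so rows that repeat a pose let the fingers close, or fill a call up. It gives the time, the measured TCP pose, the force and the opening at its end, in the units of the state.
- ctrl.get_obs(): the state, without advancing time (a new reading comes with each control period).
- viewer.grab_frame(name): name is "scene" or "top" or "wrist"; returns (picture, depth): 480x640x3 uint8, blue, green, red; 480x640 float32, m along the optical axis (not along the pixel's ray), 0 where there is no reading.
- viewer.camera_info(name): a dict with "mtx" (3x3 intrinsics, pixels), "k1" (the pictures are not rectified: a ray, as slopes to the right and down, at radius r is drawn at 1 + k1 r^2 times it, then the intrinsics apply), "xyz" and "rotation" of the camera in the world; the wrist camera has in their place "mount" (4x4, takes a point from camera to tool coordinates, whose origin is the TCP and whose axes are the flange's). Camera axes: x right, y down, z forward; pixel columns grow to the right and rows downward; lengths in m; the calibration is good to about 2 mm. A picture is of the moment at which its call begins: read the wrist's pose just before it. camera_info takes no time and is no camera call.
- ctrl.sign_off(): hands the job in, once; it reports no verdict.
The state is a dict: "t": time; "qpos": joint angles; "dq": joint speeds; "effort": joint torques, N m; "tcp_pos": TCP position; "orientation": TCP orientation; "ft_force": force on the tool from outside, world axes, zero at the start; "moment": the same for the moment, N m; "opening": finger opening in m.
Only numpy, scipy, OpenCV 4.12 (cv2) and the standard library are available. Lean on these libraries where they do the work, as an engineer would, in place of code of your own. Each camera call takes 0.05 s, during which the arm holds its last target. There are 200 camera calls.

## Task

On this bric-a-brac stall, get the bulb tester ready for buyers: put the battery pack that fits it, the chunky oblong block rather than the slim long one or the small flat one, into the tester's pocket so that it stands flat on the pocket's floor with its long side along the pocket. Let go of it, then swing the tester's locking lever over the pack until it is fully shut, and leave everything so.

Things in the scene. Friction and masses are not known exactly. Their poses are not given: they have to be found in the camera images.
- pack_center (a point): Centre (24 mm above its underside) of the battery pack that fits: a plain black plastic oblong block 64 x 40 x 48 mm (x, y, z) with a thin metal line round it, about 0.2 kg, loose on the table, z up. Grip it across its 40 mm width (own y); either way round fits. Wrong packs of the same plastic lie near: a slim bar 105 x 28 x 28 mm and a small flat one 34 x 32 x 24 mm.
- pocket (a point): Floor centre of the pocket in the bulb tester (white unit on a dark plate, fixed), 8 mm above the table. The pocket is 78 mm along its x, 54 mm along its y, z up; walls rise 22 mm above its floor. The long walls, 12 mm thick, each have a 46 mm gap in the middle down to floor level, for fingers. The lever's pivot is at its -x end; at +x, 57 to 99 mm off, a bulb holder rises 44 mm above the floor.
- handle (a point): Centre of the lever's handle: an upright black round stem, 18 mm diameter, 50 mm tall, 85 mm above the pocket's floor. The lever is a flat steel bar 18 mm wide, 8 mm thick, that swings level, underside 52 mm above the pocket's floor (4 mm above a seated pack). Its upright hinge axis is at x = -56 mm, y = 0 in the pocket's axes; the handle's axis is 100 mm from it.
- lever (a joint): Lever angle in rad: 0 is shut, the bar lying along the pocket's +x over the pack, against its stop (thin pin on the bar's -y side, no higher than the bar). It grows counter-clockwise seen from above; at 1.57 it points to the pocket's +y; limit 2.1. It starts open, clear of the pocket, stays where it is left and takes about 1 N at the handle to move.
Not all that is in view belongs to the job. Leave any purple or red look-alike of the part that bears pocket alone. What is shaped like the part that bears pack_center but white is not meant.

How it is judged:
On the way:
1. the pack stands flat in the pocket, let go, the lever still open (horizontal distance between pack_center and pocket below 0.013 m and z of pack_center in the frame of pocket below 0.028 m and angle between pack_center's own z axis and vertical below 0.17 rad and angle between the x axis of pack_center and the x axis of pocket, either way round below 0.3 rad and contact force between the fingers and pack below 0.1 N and value of joint lever above 0.8 rad), for 0.2 s.
At the end, for the whole second after the job is handed in: The pack is at rest on the pocket's floor (its centre within 13 mm sideways of the pocket's and no more than 28 mm above its floor, upright within 10 degrees, its long side along the pocket within 17 degrees) and the lever is shut to within 0.15 rad (horizontal distance between pack_center and pocket below 0.013 m and z of pack_center in the frame of pocket below 0.028 m and angle between pack_center's own z axis and vertical below 0.17 rad and angle between the x axis of pack_center and the x axis of pocket, either way round below 0.3 rad and value of joint lever below 0.15 rad and linear speed of pack below 0.02 m/s); the robot touches nothing.
It also fails if it takes over 56 s, if anything falls off the work surface, if the arm or the gripper's body presses on something with over 40 N, if the wrist force passes 120 N, or if a joint passes its speed limit or range.

## Working session

There is one attempt and no reset: what is moved stays moved. The work goes in short steps, Python scripts to look and compute and a tool call to move; the robot and the scene stay as the last step left them, time stands still between calls to the robot, and variables do not carry over. Pictures are saved under pics/ and viewed, about 8 in all and at most 12, crops included, and the job is handed in when it is done.

Besides the shell and the picture viewer there is one more tool, called after ">>>" by a JSON object that holds its "api" and its "payload". carry_out: Moves the arm, as the interface text tells. Its arguments: {"type":"object","properties":{"increments":{"type":"array"},"grip_force":{"type":"number"}},"required":["increments"]}

```bash
ls; mkdir -p pics
cat > h.py <<'E'
import numpy as np, cv2
from cell import ctrl, viewer
def cam(name):
    i=viewer.camera_info(name)
    if 'mount' in i:
        o=ctrl.get_obs(); T=np.eye(4); T[:3,:3]=o['orientation']; T[:3,3]=o['tcp_pos']
        T=T@np.array(i['mount']); return np.array(i['mtx']),i['k1'],T[:3,3],T[:3,:3]
    return np.array(i['mtx']),i['k1'],np.array(i['xyz']),np.array(i['rotation'])
def grab(name):
    c=cam(name); p,d=viewer.grab_frame(name); return p,d,c
def rays(c,uv):
    K,k1,t,R=c
    uv=np.array(uv,float).reshape(-1,1,2)
    s=cv2.undistortPoints(uv,K,np.array([k1,0,0,0.]))[:,0]
    return np.c_[s,np.ones(len(s))]@R.T
def onplane(c,uv,z):
    r=rays(c,uv); t=c[2]; return t+r*((z-t[2])/r[:,2])[:,None]
def bydepth(c,d,uv):
    r=rays(c,uv); return c[2]+r*np.array([d[int(v),int(u)] for u,v in uv])[:,None]
E
python3 - <<'E'
from h import *
for n in("scene","top"):
    p,d,c=grab(n); cv2.imwrite(f"pics/{n}0.png",p); np.savez(f"{n}0.npz",p=p,d=d); print(n,c[2],c[3].round(2).tolist(),c[1],(d>0).mean())
o=ctrl.get_obs();print(o['t'],o['orientation'],o['opening'])
E
```

```text
pics
scene [ 1.20577275 -0.1295554   1.00173099] [[0.24, 0.73, -0.64], [0.97, -0.19, 0.15], [-0.01, -0.65, -0.76]] -0.08561662733356189 0.9960774739583333
top [0.37624873 0.05333802 1.22253729] [[-0.03, -1.0, 0.07], [-1.0, 0.03, 0.02], [-0.02, -0.07, -1.0]] 0.009310584684837971 0.9960774739583333
0.1 [[-9.13590036e-01  4.06635933e-01 -6.81379275e-04]
 [ 4.06636503e-01  9.13588886e-01 -1.44991110e-03]
 [ 3.29145793e-05 -1.60169802e-03 -9.99998717e-01]] 0.08561461253983253
```

View pics/top0.png

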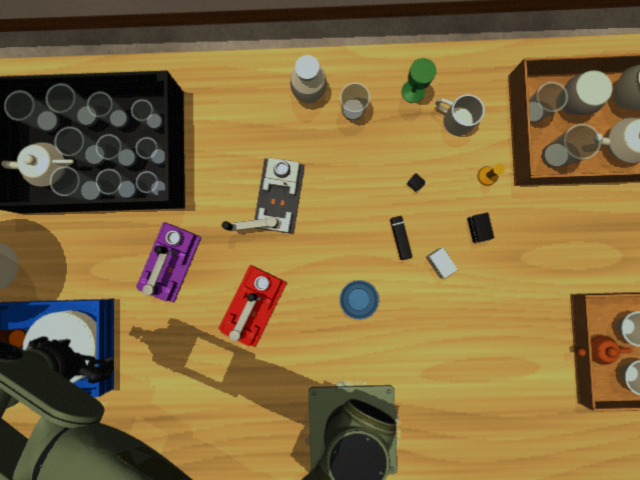

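View pics/scene0.png

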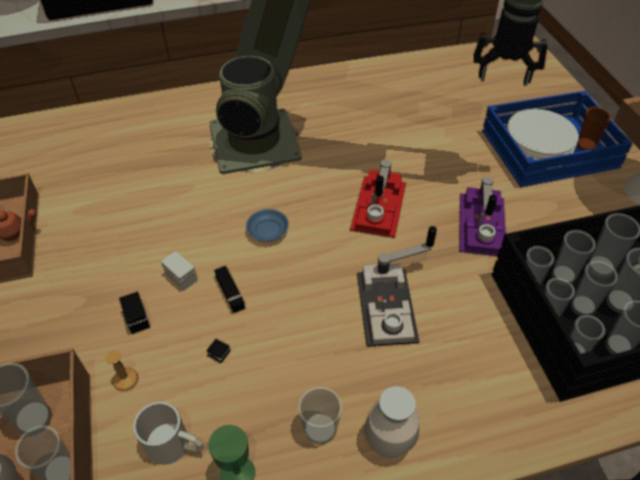

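Top view: the unit wanted is the white tester at (279,196), with its bulb holder at (282,169), lever pivot at (270,222) and handle at (228,226). Red (253,305) and purple (168,262) testers are decoys.
Pack candidates: chunky black block (481,227), slim bar (401,238), small flat one (416,183), white block (441,263). I choose (481,227) and check it in a crop.

Run:
```python
from h import *
z=np.load("top0.npz");p,d=z['p'],z['d'];c=cam("top")
a=cv2.resize(p[140:250,215:315],None,fx=4,fy=4,interpolation=cv2.INTER_CUBIC)
b=cv2.resize(p[165:285,385:505],None,fx=4,fy=4,interpolation=cv2.INTER_CUBIC)[:440]
cv2.imwrite("pics/crop1.png",np.hstack([a,b[:,:400] if 0 else b]) if a.shape[0]==b.shape[0] else a)
hgt=lambda u,v: bydepth(c,d,[(u,v)])[0].round(4)
for q in[(481,225),(401,238),(416,183),(441,263),(279,202),(282,168),(228,226),(270,222),(250,225)]: print(q,hgt(*q))
# top-surface points of pack by depth
vv,uu=np.mgrid[205:250,462:500]; P=bydepth(c,d,np.c_[uu.ravel(),vv.ravel()])
S=P[(P[:,2]>.040)&(P[:,2]<.056)]
r=cv2.minAreaRect((S[:,:2]*1000).astype(np.float32)); print('pack',len(S),S[:,2].mean(),r,cv2.boxPoints(r))
# tester walls z~30mm
vv,uu=np.mgrid[150:245,245:312]; P=bydepth(c,d,np.c_[uu.ravel(),vv.ravel()])
S=P[(P[:,2]>.022)&(P[:,2]<.037)]
r=cv2.minAreaRect((S[:,:2]*1000).astype(np.float32)); print('walls',len(S),r)
S=P[(P[:,2]>.004)&(P[:,2]<.037)]
```

```text
(481, 225) [ 0.4815 -0.3182  0.0501]
(401, 238) [ 0.4579 -0.1321  0.0273]
(416, 183) [ 0.5915 -0.1743  0.0246]
(441, 263) [ 0.3944 -0.2204  0.0487]
(279, 202) [0.5579 0.1633 0.0079]
(282, 168) [0.6361 0.1511 0.0401]
(228, 226) [0.4906 0.2702 0.1168]
(270, 222) [0.5017 0.1798 0.0718]
(250, 225) [0.4968 0.2282 0.0645]
pack 470 0.04841392412768564 ((478.0997314453125, -323.7532653808594), (63.68011474609375, 42.57072067260742), 9.828056335449219) [[ 443.0937  -308.21512]
 [ 450.36017 -350.1611 ]
 [ 513.1058  -339.2914 ]
 [ 505.8393  -297.34543]]
walls 1030 ((574.5196533203125, 165.35169982910156), (78.53558349609375, 176.30691528320312), 79.30400085449219)
```

View pics/crop1.png

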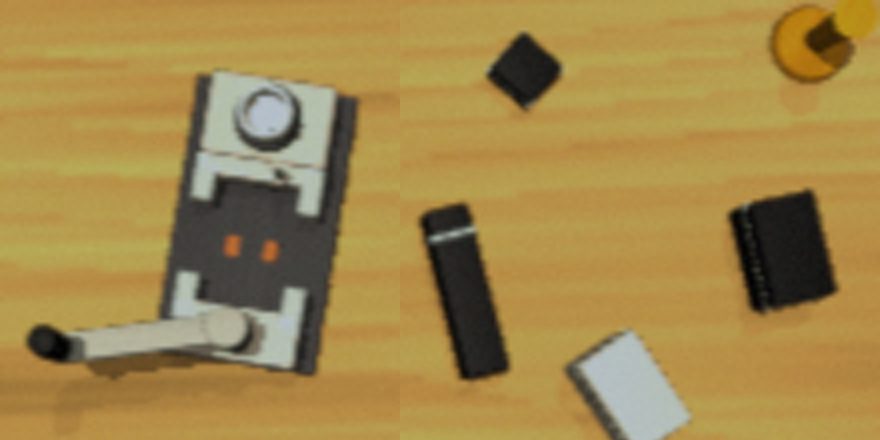

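The crop confirms it: the block at right (crop 785,250) is the chunky black pack, about 64 x 42 mm and 48 mm tall at (0.478,-0.324), yaw about 10°. The tester's pocket is empty and the lever is open at about 1.8 rad. I move above the pack.

>>> {"api": "carry_out", "payload": {"increments": [0.012, -0.042, 0, 0, 0, -0.128, 0, 0.024, -0.085, 0, 0, 0, -0.255, 0, 0.037, -0.127, 0, 0, 0, -0.383, 0, 0.049, -0.17, 0, 0, 0, -0.51, 0, 0.061, -0.212, 0, 0, 0, -0.6375, 0]}}

```text
t: 0.6
tcp_pos: [0.2948, 0.3114, 0.231]
orientation: [[-0.488, 0.873, -0.0], [0.873, 0.488, -0.001], [-0.0, -0.0, -1.0]]
ft_force: [0.8, 0.3, 0.6]
opening: 0.0855
```

>>> {"api": "carry_out", "payload": {"increments": [0.012, -0.042, 0, 0, 0, -0.128, 0, 0.024, -0.085, 0, 0, 0, -0.255, 0, 0.037, -0.127, 0, 0, 0, -0.383, 0, 0.049, -0.17, 0, 0, 0, -0.51, 0, 0.061, -0.212, 0, 0, 0, -0.6375, 0]}}

```text
t: 1.1
tcp_pos: [0.3557, 0.0995, 0.2313]
orientation: [[0.128, 0.992, 0.0], [0.992, -0.128, -0.0], [-0.0, 0.0, -1.0]]
ft_force: [0.8, 0.5, 0.6]
opening: 0.0856
```

>>> {"api": "carry_out", "payload": {"increments": [0.012, -0.042, 0, 0, 0, -0.128, 0, 0.024, -0.085, 0, 0, 0, -0.255, 0, 0.037, -0.127, 0, 0, 0, -0.383, 0, 0.049, -0.17, 0, 0, 0, -0.51, 0, 0.061, -0.212, 0, 0, 0, -0.6375, 0]}}

```text
t: 1.6
tcp_pos: [0.4167, -0.1126, 0.2312]
orientation: [[0.694, 0.72, -0.0], [0.72, -0.694, 0.0], [0.0, -0.0, -1.0]]
ft_force: [1.9, 1.1, -1.0]
opening: 0.0854
```

>>> {"api": "carry_out", "payload": {"increments": [0.012, -0.042, 0, 0, 0, -0.128, 0, 0.024, -0.085, 0, 0, 0, -0.255, 0, 0.037, -0.127, 0, 0, 0, -0.383, 0, 0.049, -0.17, 0, 0, 0, -0.51, 0, 0.061, -0.212, 0, 0, 0, -0.6375, 0]}}

```text
t: 2.1
tcp_pos: [0.4778, -0.3245, 0.2308]
orientation: [[0.986, 0.166, -0.001], [0.166, -0.986, 0.001], [-0.001, -0.001, -1.0]]
ft_force: [0.8, 0.4, 0.6]
opening: 0.0852
```

>>> {"api": "carry_out", "payload": {"increments": [0, 0, -0.02, 0, 0, 0, 0, 0, 0, -0.04, 0, 0, 0, 0, 0, 0, -0.06, 0, 0, 0, 0, 0, 0, -0.06, 0, 0, 0, 0, 0, 0, -0.06, 0, 0, 0, 0]}}

```text
t: 2.6
tcp_pos: [0.4778, -0.3226, 0.1713]
orientation: [[0.985, 0.172, -0.001], [0.172, -0.985, 0.0], [-0.001, -0.0, -1.0]]
ft_force: [0.0, -0.3, 0.4]
opening: 0.0855
```

Run:
```python
from h import *
p,d,c=grab("wrist"); cv2.imwrite("pics/w1.png",p); o=ctrl.get_obs()
print(o['t'],o['tcp_pos'],o['orientation'],o['qpos'],o['ft_force'],c[2])
vv,uu=np.mgrid[0:480,0:640]; P=bydepth(c,d,np.c_[uu.ravel(),vv.ravel()]); 
m=(P[:,2]>.043)&(P[:,2]<.053)&(np.hypot(P[:,0]-.478,P[:,1]+.324)<.06)
S=P[m];r=cv2.minAreaRect((S[:,:2]*1000).astype(np.float32)); print(len(S),S[:,2].mean(),S[:,:2].mean(0),r)
```

```text
2.65 [ 0.47826912 -0.32290873  0.17210689] [[ 9.85082857e-01  1.72078149e-01  9.35636549e-04]
 [ 1.72078883e-01 -9.85082873e-01 -7.69199149e-04]
 [ 7.89317174e-04  9.18728187e-04 -9.99999266e-01]] [-6.13740269e-01  3.65066674e-01  1.65195285e+00 -9.97820345e-05
  1.12336524e+00  7.84159838e-01] [0.55474808 0.31903967 0.18099597] [ 0.54920991 -0.30885751  0.31463649]
4368 0.048657677036100515 [ 0.47694671 -0.32322835] ((474.9037780761719, -323.56915283203125), (64.8160629272461, 40.143218994140625), 10.318236351013184)
```

View pics/w1.png

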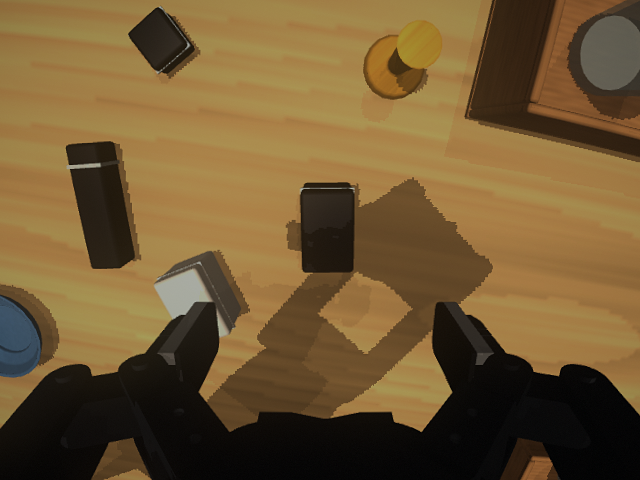

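The wrist view shows the black pack upright at (327,230), centred between the fingers, with the white block at (200,290) clear of them. Its centre is about (0.4755,-0.3235), yaw 10.3°. I descend and grip.

>>> {"api": "carry_out", "payload": {"increments": [-0.002, -0.001, -0.04, 0, 0, 0.005, 0, -0.003, -0.001, -0.08, 0, 0, 0.005, 0, -0.003, -0.001, -0.12, 0, 0, 0.005, 0, -0.003, -0.001, -0.15, 0, 0, 0.005, 0, -0.003, -0.001, -0.161, 0, 0, 0.005, 0]}}

```text
t: 3.15
tcp_pos: [0.4741, -0.323, 0.0087]
orientation: [[0.984, 0.177, -0.002], [0.177, -0.984, 0.002], [-0.002, -0.002, -1.0]]
ft_force: [-0.3, 1.2, 0.2]
opening: 0.0855
```

>>> {"api": "carry_out", "payload": {"increments": [0, 0, 0, 0, 0, 0, 0, 0, 0, 0, 0, 0, 0, 1, 0, 0, 0, 0, 0, 0, 1, 0, 0, 0, 0, 0, 0, 1, 0, 0, 0, 0, 0, 0, 1], "grip_force": 40}}

```text
t: 3.65
tcp_pos: [0.4757, -0.3244, 0.012]
orientation: [[0.984, 0.177, 0.003], [0.177, -0.984, -0.002], [0.002, 0.002, -1.0]]
ft_force: [-0.3, 0.2, 6.7]
opening: 0.0395
```

>>> {"api": "carry_out", "payload": {"increments": [0, 0, 0, 0, 0, 0, 1, 0, 0, 0, 0, 0, 0, 1, 0, 0, 0, 0, 0, 0, 1, 0, 0, 0, 0, 0, 0, 1, 0, 0, 0, 0, 0, 0, 1]}}

```text
t: 4.15
tcp_pos: [0.4757, -0.3244, 0.012]
orientation: [[0.984, 0.177, 0.003], [0.177, -0.984, -0.002], [0.002, 0.002, -1.0]]
ft_force: [0.0, -0.2, 6.6]
opening: 0.0394
```

Closing pressed the fingertips lightly on the table, because the pads swing forward as they shut. I regrip 7 mm higher.

>>> {"api": "carry_out", "payload": {"increments": [0, 0, 0, 0, 0, 0, 0, 0, 0, 0.003, 0, 0, 0, 0, 0, 0, 0.007, 0, 0, 0, 0, 0, 0, 0.007, 0, 0, 0, 0, 0, 0, 0.007, 0, 0, 0, 0]}}

```text
t: 4.65
tcp_pos: [0.4749, -0.3237, 0.0175]
orientation: [[0.984, 0.177, 0.0], [0.177, -0.984, -0.0], [0.0, 0.0, -1.0]]
ft_force: [-0.4, -0.7, 0.5]
opening: 0.0852
```

>>> {"api": "carry_out", "payload": {"increments": [0, 0, 0, 0, 0, 0, 1, 0, 0, 0, 0, 0, 0, 1, 0, 0, 0, 0, 0, 0, 1, 0, 0, 0, 0, 0, 0, 1, 0, 0, 0, 0, 0, 0, 1], "grip_force": 50}}

```text
t: 5.15
tcp_pos: [0.475, -0.3239, 0.0175]
orientation: [[0.984, 0.177, 0.0], [0.177, -0.984, -0.0], [0.0, 0.001, -1.0]]
ft_force: [-0.7, -0.4, 1.7]
opening: 0.039
```

>>> {"api": "carry_out", "payload": {"increments": [0, 0, 0, 0, 0, 0, 1, 0, 0, 0.02, 0, 0, 0, 1, 0, 0, 0.05, 0, 0, 0, 1, 0, 0, 0.09, 0, 0, 0, 1, 0, 0, 0.13, 0, 0, 0, 1]}}

```text
t: 5.65
tcp_pos: [0.4739, -0.3229, 0.1474]
orientation: [[0.984, 0.177, -0.003], [0.177, -0.984, 0.002], [-0.002, -0.002, -1.0]]
ft_force: [1.3, -0.8, -2.0]
opening: 0.0392
```

>>> {"api": "carry_out", "payload": {"increments": [0, 0, 0.02, 0, 0, 0, 1, 0, 0, 0.05, 0, 0, 0, 1, 0, 0, 0.05, 0, 0, 0, 1, 0, 0, 0.05, 0, 0, 0, 1, 0, 0, 0.05, 0, 0, 0, 1]}}

```text
t: 6.15
tcp_pos: [0.4738, -0.3229, 0.1952]
orientation: [[0.984, 0.177, -0.003], [0.177, -0.984, 0.002], [-0.003, -0.003, -1.0]]
ft_force: [0.1, -0.5, -3.7]
opening: 0.0393
```

The pack is lifted (about 2 N, opening 39 mm). I carry it near the tester, stopping 60 mm short so the wrist camera can see the pocket.

>>> {"api": "carry_out", "payload": {"increments": [0.0015, 0.033, 0, 0, 0, -0.025, 1, 0.003, 0.066, 0, 0, 0, -0.05, 1, 0.0045, 0.098, 0, 0, 0, -0.075, 1, 0.006, 0.131, 0, 0, 0, -0.1, 1, 0.0075, 0.164, 0, 0, 0, -0.123, 1]}}

```text
t: 6.65
tcp_pos: [0.4812, -0.1581, 0.1954]
orientation: [[0.999, 0.053, -0.004], [0.053, -0.999, 0.001], [-0.004, -0.002, -1.0]]
ft_force: [0.6, 0.1, -2.2]
opening: 0.0393
```

>>> {"api": "carry_out", "payload": {"increments": [0.0015, 0.033, 0, 0, 0, -0.025, 1, 0.003, 0.066, 0, 0, 0, -0.05, 1, 0.0045, 0.098, 0, 0, 0, -0.075, 1, 0.006, 0.131, 0, 0, 0, -0.1, 1, 0.0075, 0.164, 0, 0, 0, -0.123, 1]}}

```text
t: 7.15
tcp_pos: [0.4887, 0.0057, 0.1955]
orientation: [[0.998, -0.069, -0.004], [-0.069, -0.998, -0.0], [-0.004, 0.0, -1.0]]
ft_force: [1.4, -0.2, -3.0]
opening: 0.0392
```

>>> {"api": "carry_out", "payload": {"increments": [0.0015, 0.033, 0, 0, 0, -0.025, 1, 0.003, 0.066, 0, 0, 0, -0.05, 1, 0.0045, 0.098, 0, 0, 0, -0.075, 1, 0.006, 0.131, 0, 0, 0, -0.1, 1, 0.0075, 0.163, 0, 0, 0, -0.123, 1]}}

```text
t: 7.65
tcp_pos: [0.4962, 0.1684, 0.1954]
orientation: [[0.982, -0.191, -0.004], [-0.191, -0.982, -0.001], [-0.003, 0.002, -1.0]]
ft_force: [-0.3, -0.4, -3.2]
opening: 0.0396
```

>>> {"api": "carry_out", "payload": {"increments": [0, 0, 0, 0, 0, 0, 1, 0, 0, 0, 0, 0, 0, 1, 0, 0, 0, 0, 0, 0, 1, 0, 0, 0, 0, 0, 0, 1, 0, 0, 0, 0, 0, 0, 1]}}

```text
t: 8.15
tcp_pos: [0.4973, 0.1664, 0.1972]
orientation: [[0.982, -0.191, -0.0], [-0.191, -0.982, -0.0], [-0.0, 0.0, -1.0]]
ft_force: [0.6, 0.7, -2.8]
opening: 0.0391
```

Run:
```python
from h import *
p,d,c=grab("wrist"); cv2.imwrite("pics/w2.png",p); np.savez("w2.npz",p=p,d=d); o=ctrl.get_obs()
import pickle; pickle.dump(c,open("w2.pkl","wb"))
print(o['t'],o['tcp_pos'],o['orientation'].round(4).tolist(),o['qpos'],c[2])
```

```text
8.2 [0.4973633  0.16654336 0.1973379 ] [[0.9815, -0.1913, -0.0001], [-0.1913, -0.9815, -0.0002], [-0.0, 0.0002, -1.0]] [ 3.01281736e-01  2.65588886e-01  1.73241848e+00 -1.65913652e-04
  1.14369120e+00  2.06458539e+00] [0.5683907  0.15374865 0.34057173]
```

View pics/w2.png

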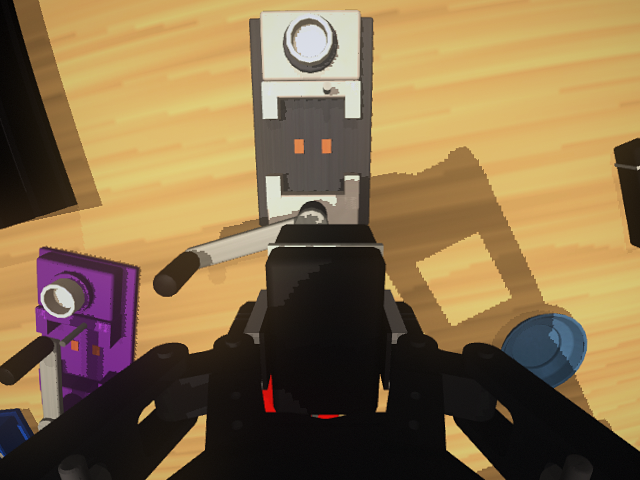

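The wrist view shows the pocket's inner corners near (278,98), (345,98), (281,192) and (345,194), the handle at (175,275) and the pack held straight. Now the numbers.

Run:
```python
from h import *
import pickle
z=np.load("w2.npz");p,d=z['p'],z['d'];c=pickle.load(open("w2.pkl","rb"))
q=onplane(c,[(278,98),(345,98),(345,193),(281,191)],.030); print(q.round(4).tolist(),q.mean(0))
print([np.linalg.norm(q[i]-q[i-1]).round(4) for i in range(4)])
vv,uu=np.mgrid[0:250,240:390]; P=bydepth(c,d,np.c_[uu.ravel(),vv.ravel()])
# floor of pocket + block rectangles
W=P[(P[:,2]>.024)&(P[:,2]<.036)]
B=P[(P[:,2]>.047)&(P[:,2]<.057)]
print('walls z',W[:,2].mean(),cv2.minAreaRect((W[:,:2]*1000).astype(np.float32)))
pl=P[(P[:,2]>.004)&(P[:,2]<.06)]
print('plate',cv2.minAreaRect((pl[:,:2]*1000).astype(np.float32)))
bulb=onplane(c,[(309,41)],.052)[0]; print('bulb',bulb)
print('pivot top',bydepth(c,d,[(314,209)]))
for o in (-11,):
  pass
h=bydepth(c,d,[(165,285),(175,275),(185,265)]);print('handle',h)
# outer edge of walls for x extents in rotated frame
th=np.arctan2(*(q[0]+q[1]-q[2]-q[3])[[1,0]]);print('yaw',np.degrees(th))
R=np.array([[np.cos(th),np.sin(th)],[-np.sin(th),np.cos(th)]]);w=(W[:,:2]-q.mean(0)[:2])@R.T*1000
H,_,_=np.histogram2d(w[:,0],w[:,1],bins=[np.arange(-70,71,5),np.arange(-54,55,3)]);print(H.astype(int))
# pack: top plane
vv,uu=np.mgrid[200:420,230:410]; P=bydepth(c,d,np.c_[uu.ravel(),vv.ravel()])
o=np.array([.4974,.1665]);S=P[(np.abs(P[:,2]-.225)<.015)&(np.hypot(*(P[:,:2]-o).T)<.05)]
print(len(S),S[:,2].mean() if len(S) else 0, cv2.minAreaRect((S[:,:2]*1000).astype(np.float32)) if len(S) else 0)
```

```text
[[0.5988, 0.1856, 0.03], [0.5885, 0.1334, 0.03], [0.5135, 0.147, 0.03], [0.5256, 0.1997, 0.03]] [0.55659823 0.16642203 0.03      ]
[np.float64(0.0746), np.float64(0.0532), np.float64(0.0762), np.float64(0.0541)]
walls z 0.029724223766739576 ((575.6021118164062, 163.52865600585938), (78.49864196777344, 169.40689086914062), 79.50338745117188)
plate ((572.4305419921875, 164.12420654296875), (102.55339050292969, 175.85784912109375), 79.49982452392578)
bulb [0.63057691 0.15304832 0.052     ]
pivot top [[0.512687   0.17280698 0.06769001]]
handle [[0.4926348  0.27525183 0.12008857]
 [0.49626595 0.26944097 0.11415318]
 [0.49639629 0.26927334 0.09572438]]
yaw -10.57064545484031
[[0 0 0 ... 0 0 0]
 [0 0 0 ... 0 0 0]
 [0 0 0 ... 0 0 0]
 ...
 [0 0 0 ... 0 0 0]
 [0 0 0 ... 0 0 0]
 [0 0 0 ... 0 0 0]]
22588 0.22783552717338085 ((498.39306640625, 167.66839599609375), (66.04220581054688, 64.75271606445312), 79.396240234375)
```

Pocket centre is about (0.5555,0.167), yaw -10.5°. I move over it and descend.

>>> {"api": "carry_out", "payload": {"increments": [0.03, 0, 0, 0, 0, 0.005, 1, 0.058, 0, 0, 0, 0, 0.01, 1, 0.058, 0, -0.03, 0, 0, 0.01, 1, 0.058, 0, -0.07, 0, 0, 0.01, 1, 0.058, 0, -0.1, 0, 0, 0.01, 1]}}

```text
t: 8.7
tcp_pos: [0.5549, 0.1665, 0.0955]
orientation: [[0.983, -0.181, -0.001], [-0.181, -0.983, -0.0], [-0.001, 0.001, -1.0]]
ft_force: [-0.2, 0.6, -3.4]
opening: 0.0393
```

>>> {"api": "carry_out", "payload": {"increments": [0, 0, 0, 0, 0, 0, 1, 0, 0, -0.015, 0, 0, 0, 1, 0, 0, -0.03, 0, 0, 0, 1, 0, 0, -0.035, 0, 0, 0, 1, 0, 0, -0.035, 0, 0, 0, 1]}}

```text
t: 9.2
tcp_pos: [0.5558, 0.1673, 0.0631]
orientation: [[0.984, -0.18, 0.001], [-0.18, -0.984, 0.0], [0.001, -0.0, -1.0]]
ft_force: [-0.1, -0.1, -2.6]
opening: 0.0395
```

Run:
```python
from h import *
p,d,c=grab("wrist"); cv2.imwrite("pics/w3.png",p[:480]); o=ctrl.get_obs()
print(o['t'],o['tcp_pos'],o['ft_force'],o['orientation'][:,0])
```

```text
9.25 [0.5561318  0.1674275  0.06355645] [ 1.13415098 -0.45270707 -2.96057305] [ 0.98359554 -0.1803803   0.00166224]
```

View pics/w3.png

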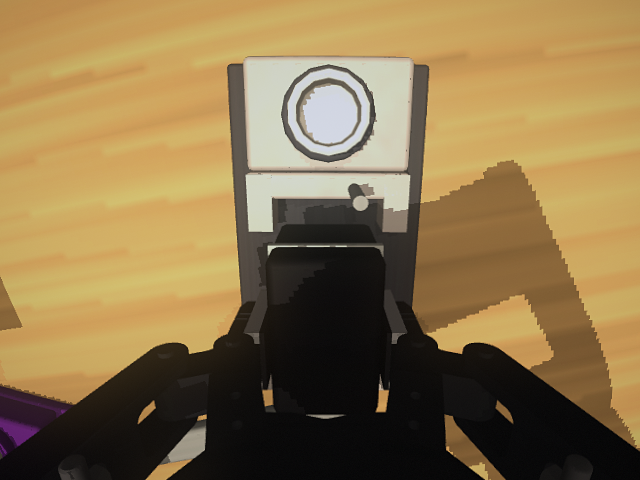

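The pack is laterally centred over the pocket (pack columns 267–384, pocket 272–383). I lower it the last 38 mm.

>>> {"api": "carry_out", "payload": {"increments": [0, 0, -0.012, 0, 0, 0, 1, 0, 0, -0.024, 0, 0, 0, 1, 0, 0, -0.032, 0, 0, 0, 1, 0, 0, -0.036, 0, 0, 0, 1, 0, 0, -0.037, 0, 0, 0, 1]}}

```text
t: 9.75
tcp_pos: [0.5546, 0.1671, 0.0255]
orientation: [[0.984, -0.18, -0.002], [-0.18, -0.984, -0.001], [-0.002, 0.001, -1.0]]
ft_force: [-4.1, -0.9, 7.4]
opening: 0.039
```

>>> {"api": "carry_out", "payload": {"increments": [0, 0, 0, 0, 0, 0, 1, 0, 0, 0, 0, 0, 0, 1, 0, 0, 0, 0, 0, 0, 1, 0, 0, 0, 0, 0, 0, 1, 0, 0, 0, 0, 0, 0, 1]}}

```text
t: 10.25
tcp_pos: [0.5548, 0.1672, 0.0255]
orientation: [[0.984, -0.18, -0.001], [-0.18, -0.984, -0.0], [-0.001, 0.001, -1.0]]
ft_force: [-5.0, -0.9, 4.7]
opening: 0.0391
```

It is seated on the floor (z 0.0255 as predicted, contact force appears). I release and rise.

>>> {"api": "carry_out", "payload": {"increments": [0, 0, 0, 0, 0, 0, 0, 0, 0, 0, 0, 0, 0, 0, 0, 0, 0, 0, 0, 0, 0, 0, 0, 0, 0, 0, 0, 0, 0, 0, 0, 0, 0, 0, 0]}}

```text
t: 10.75
tcp_pos: [0.5556, 0.1674, 0.0253]
orientation: [[0.984, -0.18, 0.0], [-0.18, -0.984, 0.0], [0.0, -0.0, -1.0]]
ft_force: [-1.0, -0.2, -0.1]
opening: 0.0856
```

>>> {"api": "carry_out", "payload": {"increments": [0, 0, 0.02, 0, 0, 0, 0, 0, 0, 0.05, 0, 0, 0, 0, 0, 0, 0.09, 0, 0, 0, 0, 0, 0, 0.13, 0, 0, 0, 0, 0, 0, 0.17, 0, 0, 0, 0]}}

```text
t: 11.25
tcp_pos: [0.5552, 0.1673, 0.1969]
orientation: [[0.984, -0.18, 0.0], [-0.18, -0.984, -0.0], [0.0, 0.0, -1.0]]
ft_force: [-0.1, -0.6, 0.1]
opening: 0.0851
```

>>> {"api": "carry_out", "payload": {"increments": [-0.03, 0, 0.03, 0, 0, 0, 0, -0.06, 0, 0.03, 0, 0, 0, 0, -0.06, 0, 0.03, 0, 0, 0, 1, -0.06, 0, 0.03, 0, 0, 0, 1, -0.06, 0, 0.03, 0, 0, 0, 1]}}

```text
t: 11.75
tcp_pos: [0.4959, 0.1673, 0.225]
orientation: [[0.984, -0.18, 0.0], [-0.18, -0.984, -0.0], [0.0, 0.0, -1.0]]
ft_force: [0.1, 0.7, -0.4]
opening: 0.0439
```

Run:
```python
from h import *
p,d,c=grab("wrist"); cv2.imwrite("pics/w4.png",p); o=ctrl.get_obs()
print(o['t'],o['tcp_pos'],o['ft_force'],o['orientation'][:,0],o['opening'],o['qpos'])
vv,uu=np.mgrid[0:480,0:640]; P=bydepth(c,d,np.c_[uu.ravel(),vv.ravel()])
g=p.reshape(-1,3).max(1)
S=P[(abs(P[:,2]-.056)<.005)&(np.hypot(P[:,0]-.5555,P[:,1]-.167)<.05)&(g<90)]
r=cv2.minAreaRect((S[:,:2]*1000).astype(np.float32)); print('pack',len(S),S[:,2].mean(),r)
S=P[(P[:,2]>.10)&(P[:,2]<.125)&(np.hypot(P[:,0]-.495,P[:,1]-.27)<.04)&(g<90)]
print('handle',len(S),S.min(0),S.max(0))
T=S[S[:,2]>.114]; print(len(T),T.min(0),T.max(0))
```

```text
11.8 [0.49599788 0.1673199  0.22481635] [ 0.02273118 -0.25442608  0.11372382] [ 9.83584077e-01 -1.80450217e-01 -2.87930227e-04] 0.03634415199617308 [ 3.03477294e-01  2.43276059e-01  1.69033964e+00 -1.69018437e-04
  1.20838568e+00  2.05577770e+00]
pack 3829 0.056586002325069926 ((552.7321166992188, 168.29446411132812), (40.271339416503906, 91.07783508300781), 79.74462890625)
handle 631 [0.48336258 0.26764775 0.10028289] [0.50074277 0.28479702 0.12033272]
425 [0.48336258 0.26806804 0.11402656] [0.50055803 0.28479702 0.12033272]
```

View pics/w4.png

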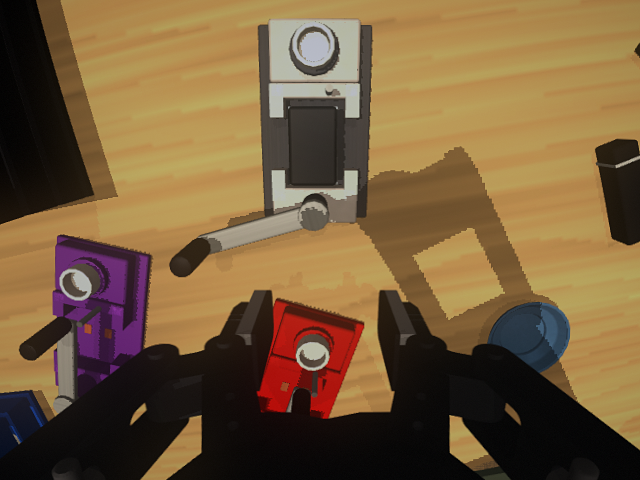

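The pack stands squarely in the pocket (image 289–341 x 107–185, top at z 0.0566), let go. The handle axis is about (0.492,0.276), so the lever is at about 1.84 rad. I go above the handle with the jaws turned across the swing.

>>> {"api": "carry_out", "payload": {"increments": [0, 0.007, 0, 0, 0, 0.123, 0.6, -0.001, 0.015, 0, 0, 0, 0.245, 0.6, -0.001, 0.022, 0, 0, 0, 0.368, 0.6, -0.001, 0.03, 0, 0, 0, 0.49, 0.6, -0.001, 0.036, 0, 0, 0, 0.613, 0.6]}}

```text
t: 12.3
tcp_pos: [0.4951, 0.2037, 0.2245]
orientation: [[0.906, 0.423, -0.001], [0.423, -0.906, -0.0], [-0.001, -0.0, -1.0]]
ft_force: [-0.5, -0.0, -0.4]
opening: 0.0343
```

>>> {"api": "carry_out", "payload": {"increments": [0, 0.007, 0, 0, 0, 0.123, 0.6, -0.001, 0.015, 0, 0, 0, 0.245, 0.6, -0.001, 0.022, 0, 0, 0, 0.368, 0.6, -0.001, 0.03, 0, 0, 0, 0.49, 0.6, -0.001, 0.036, 0, 0, 0, 0.613, 0.6]}}

```text
t: 12.8
tcp_pos: [0.4941, 0.2398, 0.2245]
orientation: [[0.498, 0.867, -0.001], [0.867, -0.498, -0.0], [-0.001, -0.0, -1.0]]
ft_force: [0.8, 0.6, -0.1]
opening: 0.0343
```

>>> {"api": "carry_out", "payload": {"increments": [0, 0.007, 0, 0, 0, 0.123, 0.6, -0.001, 0.015, 0, 0, 0, 0.245, 0.6, -0.001, 0.022, 0, 0, 0, 0.368, 0.6, -0.001, 0.03, 0, 0, 0, 0.49, 0.6, -0.001, 0.037, 0, 0, 0, 0.613, 0.6]}}

```text
t: 13.3
tcp_pos: [0.4931, 0.2768, 0.2245]
orientation: [[-0.092, 0.996, -0.001], [0.996, 0.092, -0.0], [-0.0, -0.001, -1.0]]
ft_force: [0.6, -0.8, -0.6]
opening: 0.0341
```

>>> {"api": "carry_out", "payload": {"increments": [0, 0, -0.01, 0, 0, 0, 0.6, 0, 0, -0.03, 0, 0, 0, 0.6, 0, 0, -0.05, 0, 0, 0, 0.6, 0, 0, -0.06, 0, 0, 0, 0.6, 0, 0, -0.06, 0, 0, 0, 0.6]}}

```text
t: 13.8
tcp_pos: [0.4916, 0.2755, 0.1631]
orientation: [[-0.085, 0.996, -0.004], [0.996, 0.085, -0.002], [-0.002, -0.004, -1.0]]
ft_force: [-0.4, 0.7, -0.4]
opening: 0.034
```

Run:
```python
from h import *
p,d,c=grab("wrist"); cv2.imwrite("pics/w5.png",p); o=ctrl.get_obs()
print(o['t'],o['tcp_pos'],o['ft_force'],o['orientation'][:,1],o['opening'],o['qpos'])
```

```text
13.85 [0.49229214 0.27597998 0.16449665] [ 0.04547331 -0.13056199  0.86568748] [ 0.99633453  0.08552969 -0.00147825] 0.0337218916587733 [ 4.90656186e-01  3.54040525e-01  1.69030865e+00 -1.74502046e-04
  1.09891851e+00  4.05100639e-01]
```

View pics/w5.png

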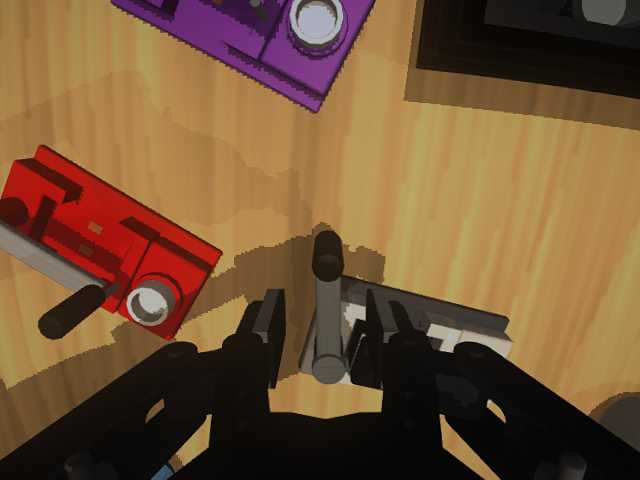

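The handle (327,245) lies midway between the fingers (columns 275 and 375), and the bar runs away from them. I lower around the stem.

>>> {"api": "carry_out", "payload": {"increments": [0, 0, -0.02, 0, 0, 0, 0.6, 0, 0, -0.04, 0, 0, 0, 0.6, 0, 0, -0.06, 0, 0, 0, 0.6, 0, 0, -0.07, 0, 0, 0, 0.6, 0, 0, -0.07, 0, 0, 0, 0.6]}}

```text
t: 14.35
tcp_pos: [0.4921, 0.2761, 0.0947]
orientation: [[-0.086, 0.996, -0.001], [0.996, 0.086, -0.001], [-0.001, -0.001, -1.0]]
ft_force: [-0.6, 0.8, -0.1]
opening: 0.0341
```

Run:
```python
from h import *
o=ctrl.get_obs(); print(o['t'],o['tcp_pos'],o['ft_force'])
# waypoint shifts along the arc, rel. to start
piv=np.array([.5004,.1771]); s=np.array([.492,.276])
for a in np.arange(0,1.93,.123):
    ph=np.radians(94.8)-a; print(round(a,3),(piv+.0995*np.array([np.cos(ph),np.sin(ph)])-s).round(4))
```

```text
14.35 [0.49210964 0.27609853 0.09474706] [-0.56343924  0.78848609 -0.1257728 ]
0.0 [0.0001 0.0003]
0.123 [0.0123 0.0005]
0.246 [ 0.0245 -0.0007]
0.369 [ 0.0364 -0.0034]
0.492 [ 0.0479 -0.0076]
0.615 [ 0.0588 -0.0131]
0.738 [ 0.069  -0.0199]
0.861 [ 0.0782 -0.028 ]
0.984 [ 0.0864 -0.0371]
1.107 [ 0.0934 -0.0471]
1.23 [ 0.0991 -0.0579]
1.353 [ 0.1034 -0.0693]
1.476 [ 0.1063 -0.0812]
1.599 [ 0.1077 -0.0934]
1.722 [ 0.1077 -0.1056]
1.845 [ 0.1061 -0.1177]
```

>>> {"api": "carry_out", "payload": {"increments": [0.012, 0.0005, 0, 0, 0, -0.123, 0.6, 0.0245, -0.0007, 0, 0, 0, -0.246, 0.6, 0.0364, -0.0034, 0, 0, 0, -0.369, 0.6, 0.048, -0.0076, 0, 0, 0, -0.492, 0.6, 0.059, -0.013, 0, 0, 0, -0.615, 0.6]}}

```text
t: 14.85
tcp_pos: [0.5523, 0.2638, 0.0967]
orientation: [[0.508, 0.861, 0.002], [0.861, -0.508, 0.001], [0.002, 0.001, -1.0]]
ft_force: [-1.6, 0.5, -0.5]
opening: 0.0339
```

>>> {"api": "carry_out", "payload": {"increments": [0.0102, -0.0068, 0, 0, 0, -0.123, 0.6, 0.0194, -0.0149, 0, 0, 0, -0.246, 0.6, 0.0276, -0.024, 0, 0, 0, -0.369, 0.6, 0.0346, -0.034, 0, 0, 0, -0.492, 0.6, 0.0403, -0.0448, 0, 0, 0, -0.615, 0.6]}}

```text
t: 15.35
tcp_pos: [0.593, 0.219, 0.0969]
orientation: [[0.912, 0.41, 0.003], [0.41, -0.912, 0.002], [0.003, -0.0, -1.0]]
ft_force: [-0.6, 0.6, -1.9]
opening: 0.0341
```

>>> {"api": "carry_out", "payload": {"increments": [0.0043, -0.0114, 0, 0, 0, -0.123, 0.6, 0.0072, -0.0233, 0, 0, 0, -0.246, 0.6, 0.0086, -0.0355, 0, 0, 0, -0.369, 0.6, 0.0086, -0.0477, 0, 0, 0, -0.492, 0.6, 0.007, -0.0598, 0, 0, 0, -0.615, 0.6]}}

```text
t: 15.85
tcp_pos: [0.6004, 0.1589, 0.0972]
orientation: [[0.981, -0.192, 0.004], [-0.192, -0.981, 0.001], [0.004, -0.002, -1.0]]
ft_force: [0.7, 1.1, -0.0]
opening: 0.0342
```

>>> {"api": "carry_out", "payload": {"increments": [0, -0.002, 0, 0, 0, 0, 0.6, -0.001, -0.004, 0, 0, 0, 0, 0.6, -0.001, -0.006, 0, 0, 0, 0, 0.6, -0.001, -0.006, 0, 0, 0, 0, 0.6, -0.001, -0.006, 0, 0, 0, 0, 0.6]}}

```text
t: 16.35
tcp_pos: [0.5975, 0.153, 0.0954]
orientation: [[0.983, -0.185, -0.0], [-0.185, -0.983, -0.0], [-0.0, 0.0, -1.0]]
ft_force: [-0.2, 0.3, 0.2]
opening: 0.0343
```

>>> {"api": "carry_out", "payload": {"increments": [0, -0.001, 0, 0, 0, 0, 0.6, 0, -0.002, 0, 0, 0, 0, 0.6, 0, -0.003, 0, 0, 0, 0, 0.6, -0.001, -0.004, 0, 0, 0, 0, 0.6, -0.001, -0.004, 0, 0, 0, 0, 0.6]}}

```text
t: 16.85
tcp_pos: [0.5973, 0.1501, 0.0952]
orientation: [[0.982, -0.187, 0.002], [-0.187, -0.982, 0.003], [0.001, -0.003, -1.0]]
ft_force: [0.8, 5.2, -1.4]
opening: 0.0345
```

Run:
```python
from h import *
p,d,c=grab("wrist"); cv2.imwrite("pics/w6.png",p); o=ctrl.get_obs()
print(o['t'],o['tcp_pos'],o['ft_force'],o['opening'])
```

```text
16.9 [0.59729416 0.15002119 0.09523107] [ 2.17997722  5.16829814 -0.95920512] 0.03426662765536515
```

View pics/w6.png

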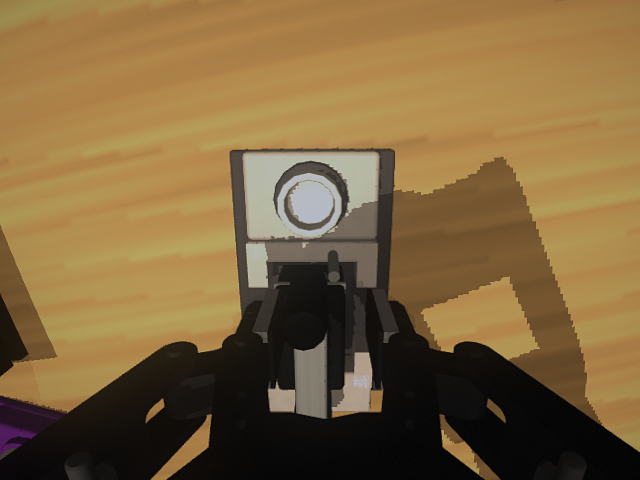

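The bar lies along the pocket over the pack, its -y edge by the pin (335,265). The force rose to 5 N, so it is at the stop. I back off, rise and check.

>>> {"api": "carry_out", "payload": {"increments": [0, 0.004, 0, 0, 0, 0, 0.6, 0.001, 0.007, 0, 0, 0, 0, 0.5, 0.001, 0.008, 0, 0, 0, 0, 0.4, 0.001, 0.008, 0.02, 0, 0, 0, 0.4, 0.001, 0.008, 0.06, 0, 0, 0, 0.4]}}

```text
t: 17.4
tcp_pos: [0.5953, 0.156, 0.1526]
orientation: [[0.983, -0.186, -0.008], [-0.186, -0.983, -0.003], [-0.008, 0.004, -1.0]]
ft_force: [1.3, 0.2, -0.2]
opening: 0.0512
```

>>> {"api": "carry_out", "payload": {"increments": [-0.03, 0, 0.04, 0, 0, 0, 0.4, -0.07, 0, 0.07, 0, 0, 0, 0, -0.1, 0, 0.07, 0, 0, 0, 0, -0.1, 0, 0.07, 0, 0, 0, 0, -0.1, 0, 0.07, 0, 0, 0, 0]}}

```text
t: 17.9
tcp_pos: [0.4974, 0.1566, 0.2257]
orientation: [[0.983, -0.186, 0.001], [-0.186, -0.983, -0.0], [0.001, 0.0, -1.0]]
ft_force: [-0.4, -0.6, -0.1]
opening: 0.0854
```

Run:
```python
from h import *
p,d,c=grab("wrist"); cv2.imwrite("pics/w7.png",p); o=ctrl.get_obs()
print(o['t'],o['tcp_pos'],o['ft_force'],o['opening'])
vv,uu=np.mgrid[0:480,0:640]; P=bydepth(c,d,np.c_[uu.ravel(),vv.ravel()])
S=P[(P[:,2]>.114)&(P[:,2]<.124)&(np.hypot(P[:,0]-.598,P[:,1]-.159)<.04)]
h=(S.min(0)+S.max(0))/2;print('handle',h,S.min(0),S.max(0))
print('lever',np.arctan2(h[1]-.1771,h[0]-.5004)+np.radians(10.5))
S=P[(abs(P[:,2]-.056)<.004)&(np.hypot(P[:,0]-.5555,P[:,1]-.167)<.045)];print(cv2.minAreaRect((S[:,:2]*1000).astype(np.float32)),S[:,2].mean())
```

```text
17.95 [0.49803665 0.15660941 0.2253403 ] [-0.85093852 -0.61910694  0.23851522] 0.08507712386985816
handle [0.59932384 0.15903875 0.1178707 ] [0.59079923 0.1502783  0.11477822] [0.60784845 0.16779921 0.12096318]
lever 0.002671354020035488
((560.3165893554688, 166.94482421875), (40.197486877441406, 74.9260482788086), 79.47002410888672) 0.05641823847772194
```

View pics/w7.png

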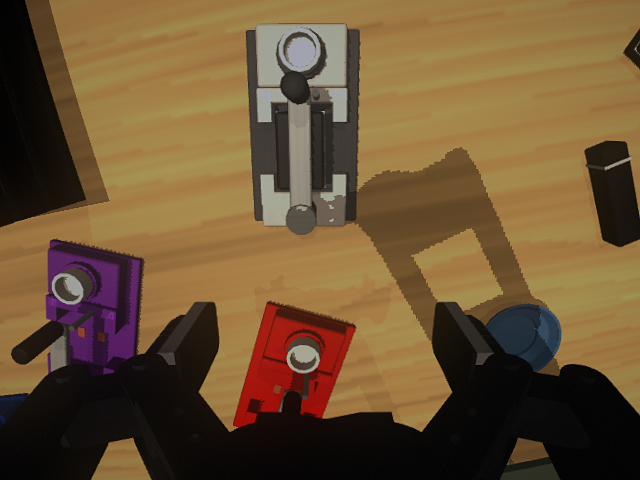

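The bar (301,218)–(295,87) lies shut over the seated pack, lever about 0.00 rad, pack top at z 0.056, and the gripper is clear. I hand in.

```bash
python3 -c "
from cell import ctrl
print(ctrl.sign_off())"
```

```text
the job is handed in; nothing more can be done
None
```

The chunky black pack is in the white tester's pocket, let go, and the locking lever is shut over it. The job is handed in, at about 18 s on the robot's clock. No verdict is reported, so this rests on my own last measurements.

**What I did:** I gripped the pack across its 40 mm width and lowered it onto the pocket floor. After letting go I swung the lever from about 1.84 rad to its stop by caging the handle between the fingers. The only correction was one regrip 7 mm higher, because the closing fingertips had pressed lightly on the table (about 7 N).

**Last checks:**
- **Lever:** about 0.00 rad from the handle position. The push met about 5 N of resistance at the end.
- **Pack:** its top is at z 0.056, as expected when it stands on the floor, and its long side is within about 1° of the pocket's.
- **Position:** at release the gripper was within about 1 mm of the pocket centre I had estimated.
- **Robot:** the gripper is clear of everything and reads about 1 N or less.

**Not confirmed:** the final fitted outlines of the pack were unreliable. They came out 75–91 mm long instead of 64 mm, because other points at the same height, probably on the tester, got mixed in. So I judged its position along the pocket from the release position and the pictures.

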